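# Jack the reactor vessel up to its lid and hold it

## Robot

A 7-joint arm with a two-finger parallel gripper is mounted at the origin on the work surface. World frame = base frame: x ahead of the robot, y to its left, z up, the work surface at z = 0. Lengths are in mm, angles in degrees, forces in N, time in s.
With the tool pointing down it reaches from about 375 to 925 mm from the base axis. Payload 3.1 kg.
Tool frame: the origin (TCP) lies midway between the tips of the shut fingers; the grasp point (between the pads) lies 19 mm behind it; z points along the fingers, y is the direction in which the jaws open and shut (so a half turn about z gives the same grasp; the last joint's range is limited). The gripper opens to 85 mm and grips with 20 to 120 N. Pads are 22 mm wide; open, the fingers measure 114 mm over their backs; the gripper's body (76 mm by 85 mm) begins 54 mm behind the grasp point. The pads swing forward as they close: fully open they stand 13 mm farther back than shut.
Start: joints at [-5.604, 21.939, 2.515, 91.553, -1.026, 66.532, -2.859], TCP at [650.002, 0.022, 231.269] pointing down, gripper open.
Joint ranges: [-149.38, 149.38], [-23.57, 123.04], [-84.95, 90], [0, 143.3], [-89.99, 269.99], [3.08, 112.72], [-163.45, 163.45]. Speed limits (degrees/s): [159.86, 159.86, 180, 180, 180, 180, 180].

## Interface

Orientations are given as [roll, pitch, yaw] about the fixed x, y, z axes, in that order (R = Rz(yaw) Ry(pitch) Rx(roll)).
In Python, from cell import readout, vision, order gives the robot as it stands. The module is installed in compiled form; this text tells all that it offers.
- The arm moves only by the tool drive_tool, never from a script. Its argument "deltas" is a list of rows, each an object with "offset": the shift along the tool's x, y, z in cm, a list of three; "turn": the turn, a rotation vector about the tool's x, y, z in rad, a list of three. A call has exactly 8 rows; each row shifts and turns the commanded pose from where the row before left it, along the tool's axes as they then stand; what a row does not reach is not made up. A row lasts 1/8 s, in which the tool goes at most 62.5 mm and 10.7 degrees, less where a joint would pass 70% of its speed; a pose out of reach is approached as far as the arm can. A call with a gripper value outside its range is refused whole. "hand" is the finger opening in cm, from 0 to 8.54, set as the call begins (left out, the last holds). The fingers move at their own pace and stop on an object; the grip force is fixed at half the most. Time passes only in rows, so rows that do not move let the fingers close, or fill a call up. It gives the time, the measured TCP pose, the force and the opening at its end, in the units of the state.
- readout.state(): the state, without advancing time (a new reading comes with each control period).
- vision.read_camera(name): name is "scene" or "side" or "wrist"; returns a dict with "color" (480x640x3 uint8, red, green, blue), "vfov" (degrees; the focal length in pixels is half the picture's height over the tangent of half this angle, whatever the lens; pixels are square), "cx", "cy" (the principal point, pixels), "eye" and "attitude" of the camera in the world; the wrist camera has in their place "T_tool_cam" (4x4, takes a point from camera to tool coordinates, whose origin is the TCP and whose axes are the flange's). Camera axes: x right, y down, z forward; pixel columns grow to the right and rows downward; lengths in mm; the calibration is good to about 2 mm. The wrist camera is an equidistant fisheye: a pixel r from the principal point sees the ray r / f radians off the axis. A picture is of the moment at which its call begins: read the wrist's pose just before it. There is no depth.
- order.finish_job(): hands the job in, once; it reports no verdict.
The state is a dict: "clock": time; "q": joint angles; "joint_vel": joint speeds; "effort": joint torques, N m; "eef_pos": TCP position; "tool_rot": TCP orientation; "force": force on the tool from outside, world axes, zero at the start; "wrist_torque": the same for the moment, N m; "grip_width": finger opening in mm.
Only numpy, scipy, OpenCV 4.12 (cv2) and the standard library are available. Lean on these libraries where they do the work, as an engineer would, in place of code of your own. Each camera call takes 0.05 s, during which the arm holds its last target.

## Task

Set the little blue lever jack on the bench with its round saddle centred under the yellow lift pad of the glass reactor (the mark on top of the pad shows the spot). Pump the red handle fully down and let it come all the way back up to bed the vessel, then push it fully down again and finish while still holding it down, so that the vessel stays raised to its lid on the jack alone. Lift the vessel only with the jack, and do not knock over or shove the other things on the bench.

Things in the scene. Friction and masses are not known exactly. Their poses are not given: they have to be found in the camera images.
- jack_grip (a point): Black upright carrying grip of the loose blue jack (about 0.75 kg, balanced near here): 40 mm long (x), 26 mm thick (y; pinch it across this), from 10 to 80 mm above the jack's underside. The point is its middle, 55 mm above the underside. x points along the jack to the saddle, whose axis is at x = +80 mm; z up. The pivot cheeks of the handle begin 23 mm behind (-x).
- jack_base (a point): Centre of the underside of the jack's blue base plate, straight below the grip (z = 0 when it stands on the bench); axes as for the grip. The plate is 84 mm wide (y), 10 mm thick and reaches from x = -130 to x = +110 mm. A round blue housing, 46 mm across and 54 mm tall, stands round the saddle's ram.
- saddle: The jack's steel saddle, a disc 40 mm across; origin at the centre of its top face, 72 mm above the jack's underside when down, on the jack's centre line 80 mm ahead of the grip. It rises up to 35 mm, in proportion to joint pump.
- pump_handle: Red pump handle: a flat paddle 44 mm long, 56 mm wide, 12 mm thick on a 16 mm bar; origin at the middle of the paddle's upper face, x along the bar to the pivot, z out of that face. At rest it slopes up and back (-x of the jack) at 0.55 rad; fully down it lies 0.05 rad below level with the paddle's top about 50 mm above the bench.
- pump_pivot (a point): Pivot of the pump handle; its axis runs across the jack, 32 mm behind the grip and 50 mm above the jack's underside. The line of the bar from here to the paddle is 115 mm long; the middle of the paddle's upper face stands 6 mm off that line, above it.
- pump (a joint): Angle of the pump handle: 0 = up at rest, 0.6 rad = fully down on its stop. Each rad lifts the saddle by 58 mm; the first 16 mm take up the gap to the pad. A return spring and the vessel's weight bring it back up when it is let go; holding it down takes about 6 to 10 N on the paddle.
- lift_pad: Yellow lift pad, 46 x 46 x 30 mm, with a black ring mark on top above its centre; origin at the centre of its underside, 88 mm above the bench when the vessel is down. It ends a 34 mm wide steel arm from the vessel's cradle. Its +y axis (level) points away from the reactor, to the open side from which the jack is slid in; x across, z up.
- reactor_base (a point): Foot of the fixed reactor on the bench, below the vessel's axis; axes as for the lift pad, whose centre is at y = +155 mm. The steel base plate is 220 mm wide (x), 18 mm thick and ends at y = +70 mm, so the bench below the pad is free. Vessel 136 mm across, lid and column behind it up to 440 mm tall.
- vessel (a joint): Height of the sliding vessel with its cradle and pad: 0 = down, about 0.019 m at a full stroke of the jack when its flange meets the lid's gasket. It sinks back by its own weight (about 0.9 kg).
- beaker: Bystander: glass beaker, 70 mm across, 90 mm tall; origin under its centre.
- reagent_bottle: Bystander: amber bottle, 60 mm across, 130 mm tall; origin under its centre.
- sample_jar: Bystander: glass jar with blue cap, 52 mm across, 60 mm tall; origin under its centre.
- spanner: Bystander: steel spanner lying flat, 150 mm long; its x axis runs along it.
- thermometer: Bystander: white digital probe thermometer lying flat, 160 mm long, 16 mm high; x points to the probe's tip.
- clamp_ring: Bystander: flat steel ring, 100 mm across, 14 mm high; origin under its centre.
- spare_gasket_box: Bystander: cardboard box 90 x 70 x 40 mm; origin under its centre.

How it is judged:
By the outcome, as a careful person would: the job done as asked, in the order asked, and still so for the second after the job is handed in, while the arm keeps its last pose, push and grip.
It also fails if it takes over 58 s, if anything falls off the work surface, if the arm or the gripper's body presses on something with over 40 N, if the wrist force passes 120 N, or if a joint passes its speed limit or range.

## Working session

There is one attempt and no reset: what is moved stays moved. The work goes in short steps, Python scripts to look and compute and a tool call to move; the robot and the scene stay as the last step left them, time stands still between calls to the robot, and variables do not carry over. Pictures are saved under pics/ and viewed, and the job is handed in when it is done.

Besides the shell and the picture viewer there is one more tool, called after "Emit:" as a command line: name --argument value ..., lists and objects as JSON in quotes. drive_tool: Moves the arm, as the interface text tells. Its arguments: {"type":"object","properties":{"deltas":{"type":"array"},"hand":{"type":"number"}},"required":["deltas"]}

```bash
mkdir -p pics
python3 - <<'E'
from cell import readout, vision
import cv2
s=readout.state();print(s)
for n in ["scene","side","wrist"]:
    c=vision.read_camera(n)
    cv2.imwrite(f"pics/{n}0.png",c["color"][:,:,::-1])
    print(n,{k:v for k,v in c.items() if k!="color"})
E
```

```text
{'clock': 0.0, 'q': array([-5.60420342, 21.99226725,  2.51189671, 91.65180535, -1.02493331,
       66.53181684, -2.85948799]), 'joint_vel': array([-0.00342655,  0.03332977, -0.13344793,  0.06102105,  0.01524027,
       -0.12813688,  0.05715174]), 'effort': array([-8.41360106e-04, -4.33466363e+01,  1.02427706e+00, -2.49513745e+01,
        1.06121189e-02,  1.12996699e-02, -5.17373280e-06]), 'eef_pos': array([ 6.49031225e+02, -7.85460406e-03,  2.29861690e+02]), 'tool_rot': array([-1.79846863e+02,  9.00235111e-03,  9.00046777e+01]), 'force': array([-0.35277276,  0.21433565, -0.19981482]), 'wrist_torque': array([0.00088261, 0.01832824, 0.08440923]), 'grip_width': 85.33827866201243}
scene {'vfov': 53.95864972828379, 'cx': 323.9050871687401, 'cy': 239.59154391507485, 'eye': array([1126.79876248,  470.4418915 ,  834.44842382]), 'attitude': array([-135.06322879,   -0.13825567,  123.77133114])}
side {'vfov': 42.213970036324085, 'cx': 323.8397907836375, 'cy': 242.9125221469022, 'eye': array([-331.68217633,  933.61867647, 1169.14898197]), 'attitude': array([-132.26811977,    1.03177023, -137.30941047])}
wrist {'vfov': 65.70646984690485, 'cx': 317.14704163957344, 'cy': 239.9493416190622, 'T_tool_cam': array([[ 1.61432357e-04, -9.52433908e-01, -3.04745181e-01,
         7.73456853e+01],
       [ 9.99999672e-01, -8.82293746e-05,  8.05476073e-04,
        -1.39433426e+00],
       [-7.94050201e-04, -3.04745211e-01,  9.52433581e-01,
        -1.42690467e+02],
       [ 0.00000000e+00,  0.00000000e+00,  0.00000000e+00,
         1.00000000e+00]])}
```

View pics/scene0.png

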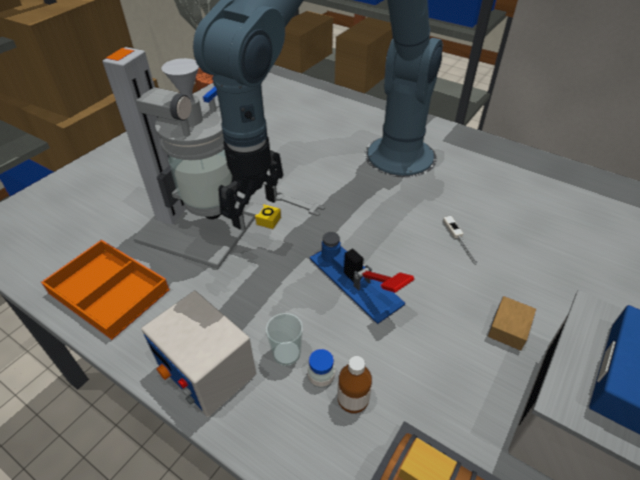

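View pics/side0.png

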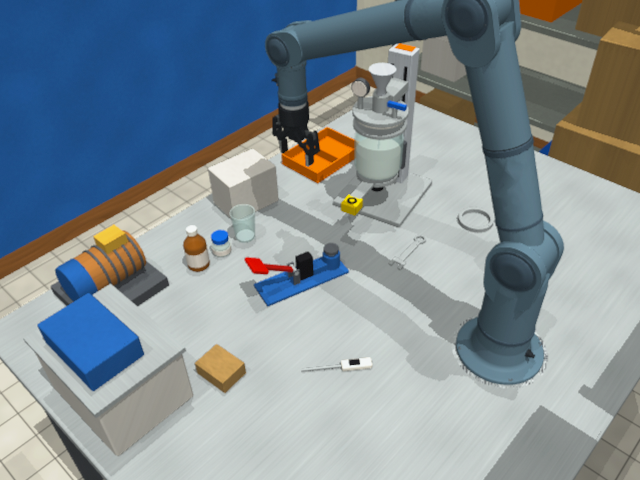

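View pics/wrist0.png

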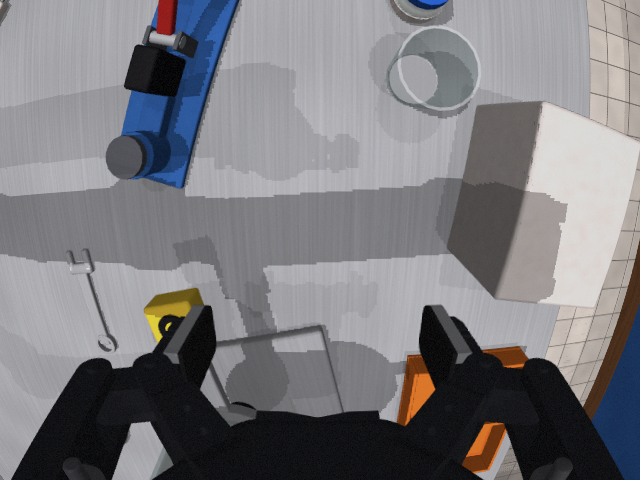

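```bash
cat > h.py <<'E'
import numpy as np, cv2
from scipy.spatial.transform import Rotation as R
from cell import readout, vision
def grab(n,name):
    s=readout.state(); c=vision.read_camera(n)
    cv2.imwrite(f"pics/{name}.png",c["color"][:,:,::-1]); c["s"]=s
    pose(c,n,s); return c
def pose(c,n,s):
    if n=="wrist":
        T=np.eye(4);T[:3,:3]=R.from_euler('xyz',s["tool_rot"],degrees=True).as_matrix();T[:3,3]=s["eef_pos"]
        W=T@c["T_tool_cam"]; c["R"]=W[:3,:3];c["e"]=W[:3,3]
    else:
        c["R"]=R.from_euler('xyz',c["attitude"],degrees=True).as_matrix();c["e"]=np.array(c["eye"])
    c["fish"]=n=="wrist"; c["f"]=240/np.tan(np.radians(c["vfov"]/2))
def ray(c,u,v):
    x=(u-c["cx"])/c["f"];y=(v-c["cy"])/c["f"]
    if c["fish"]:
        r=np.hypot(x,y);k=np.sin(r)/r if r>1e-9 else 1;d=np.array([x*k,y*k,np.cos(r)])
    else: d=np.array([x,y,1.]);d/=np.linalg.norm(d)
    return c["R"]@d
def onz(c,u,v,z):
    d=ray(c,u,v);return c["e"]+d*(z-c["e"][2])/d[2]
def proj(c,p):
    q=c["R"].T@(np.array(p)-c["e"])
    if c["fish"]:
        t=np.arctan2(np.hypot(q[0],q[1]),q[2]);n=np.hypot(q[0],q[1]);return np.array([c["cx"]+c["f"]*t*q[0]/n,c["cy"]+c["f"]*t*q[1]/n])
    return np.array([c["cx"]+c["f"]*q[0]/q[2],c["cy"]+c["f"]*q[1]/q[2]])
def tri(obs):
    A=np.zeros((3,3));b=np.zeros(3)
    for c,u,v in obs:
        d=ray(c,u,v);P=np.eye(3)-np.outer(d,d);A+=P;b+=P@c["e"]
    return np.linalg.solve(A,b)
def crop(name,x0,y0,x1,y1,k,out):
    im=cv2.imread(f"pics/{name}.png")[y0:y1,x0:x1];cv2.imwrite(f"pics/{out}.png",cv2.resize(im,None,fx=k,fy=k,interpolation=cv2.INTER_CUBIC))
E
python3 - <<'E'
from h import *
import pickle
C={n:grab(n,n+"1") for n in ["scene","side","wrist"]}
pickle.dump(C,open("c1.pkl","wb"))
crop("scene1",240,180,440,330,4,"s1a")
crop("side1",240,180,440,330,4,"d1a")
crop("wrist1",80,0,280,150,4,"w1a")
crop("wrist1",80,220,280,370,4,"w1b")
E
```

```text
(no output)
```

View pics/s1a.png

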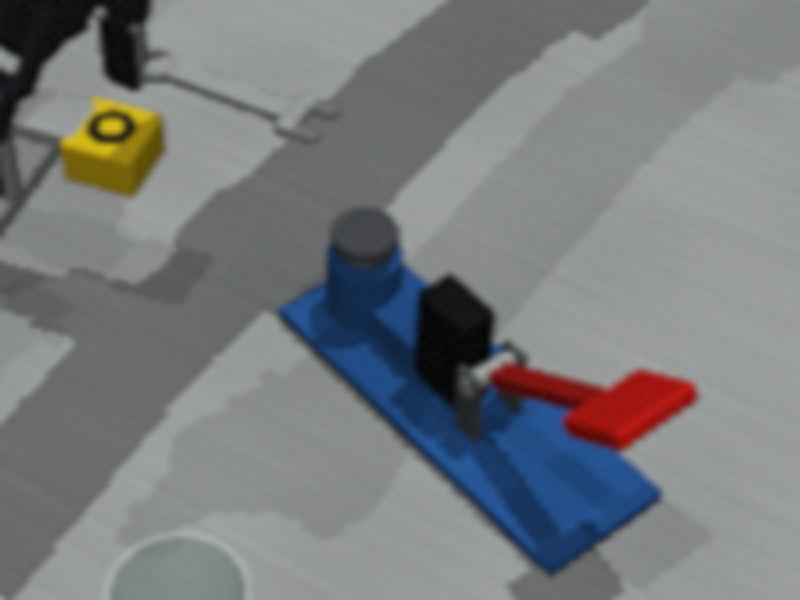

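View pics/d1a.png

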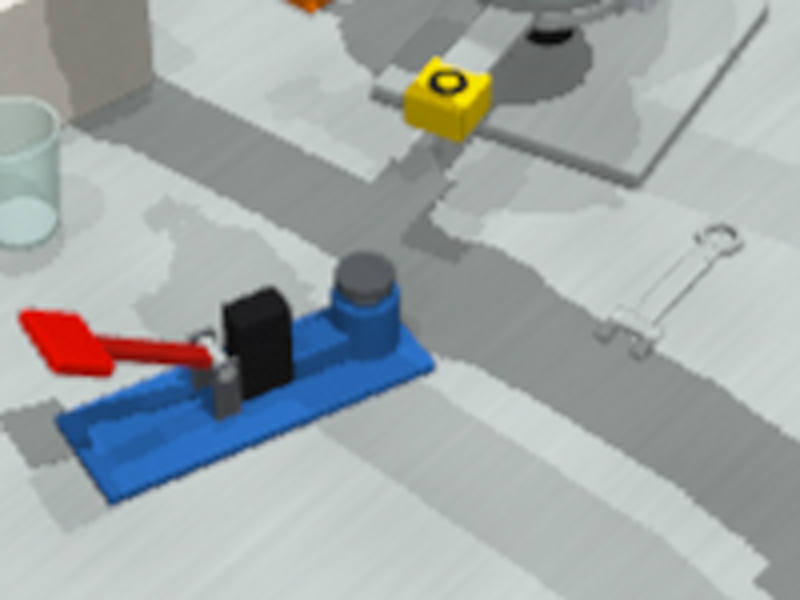

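View pics/w1a.png

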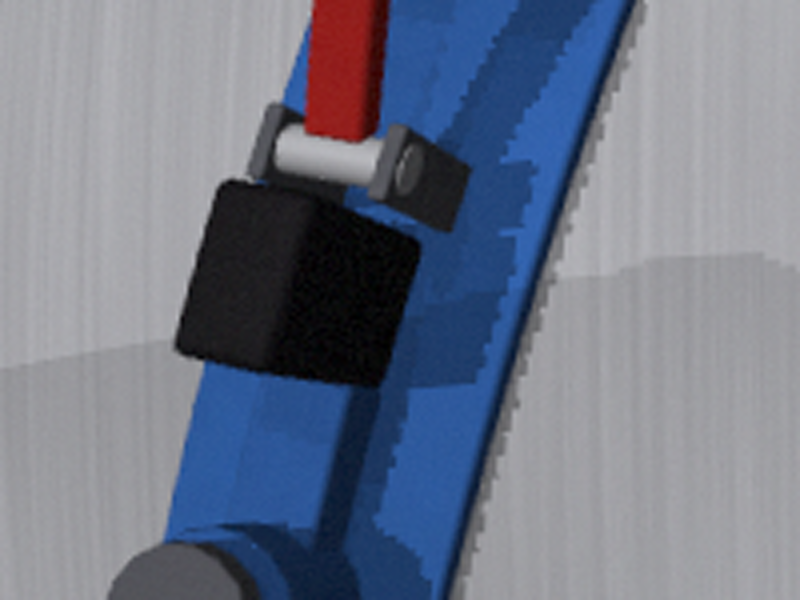

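View pics/w1b.png

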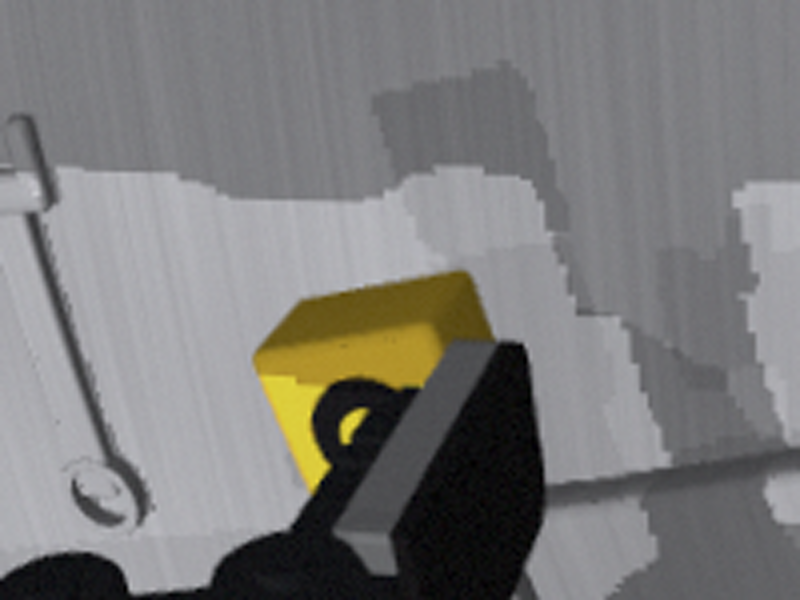

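```bash
cat > fit.py <<'E'
from h import *
import pickle
from scipy.optimize import least_squares
C=pickle.load(open("c1.pkl","rb"))
S=lambda x,y:(C["scene"],240+x/4-.375,180+y/4-.375)
D=lambda x,y:(C["side"],240+x/4-.375,180+y/4-.375)
W=lambda x,y:(C["wrist"],80+x/4-.375,0+y/4-.375)
W2=lambda x,y:(C["wrist"],80+x/4-.375,220+y/4-.375)
def fit(obs,x0):
    def res(p):
        c,s=np.cos(p[2]),np.sin(p[2]);r=[]
        for (cam,u,v),m in obs:
            r+=list(proj(cam,[p[0]+c*m[0]-s*m[1],p[1]+s*m[0]+c*m[1],m[2]])-[u,v])
        return np.array(r)
    o=least_squares(res,x0,loss='soft_l1');print(o.x,np.degrees(o.x[2]));print(np.round(res(o.x).reshape(-1,2),1));return o.x
if __name__=="__main__":
    for o in [S(365,236),D(365,277),(C["wrist"],126,157)]: print("saddle",onz(*o,72))
    for o in [S(111,127),D(448,82),W2(357,425)]: print("mark",onz(*o,118))
    print("tri",tri([S(365,236),D(365,277),(C["wrist"],126,157)]),tri([S(111,127),D(448,82)]))
    for o in [S(282,312),S(550,572),S(660,492),D(58,420),D(110,502),D(433,368)]: print("cor",onz(*o,10))
E
python3 fit.py
python3 - <<'E'
from h import *
crop("scene1",60,30,360,280,3,"s1c")
crop("wrist1",0,0,640,480,1,"w1c")
E
```

```text
saddle [481.87588608  60.58034148  72.        ]
saddle [472.16135988  64.41841419  72.        ]
saddle [479.42707628  57.7760293   72.        ]
mark [527.94716913 -83.13866525 118.        ]
mark [527.17295169 -80.83334972 118.        ]
mark [523.00272441 -80.56914646 118.        ]
tri [476.68715893  57.93193057  65.78199549] [528.00459018 -82.52729126 117.43729832]
cor [510.54663584  21.29329606  10.        ]
cor [584.40447519 244.69335027  10.        ]
cor [505.08235459 268.84531738  10.        ]
cor [574.75950931 248.01746516  10.        ]
cor [497.80656028 274.58924904  10.        ]
cor [424.80542613  50.89576227  10.        ]
```

View pics/s1c.png

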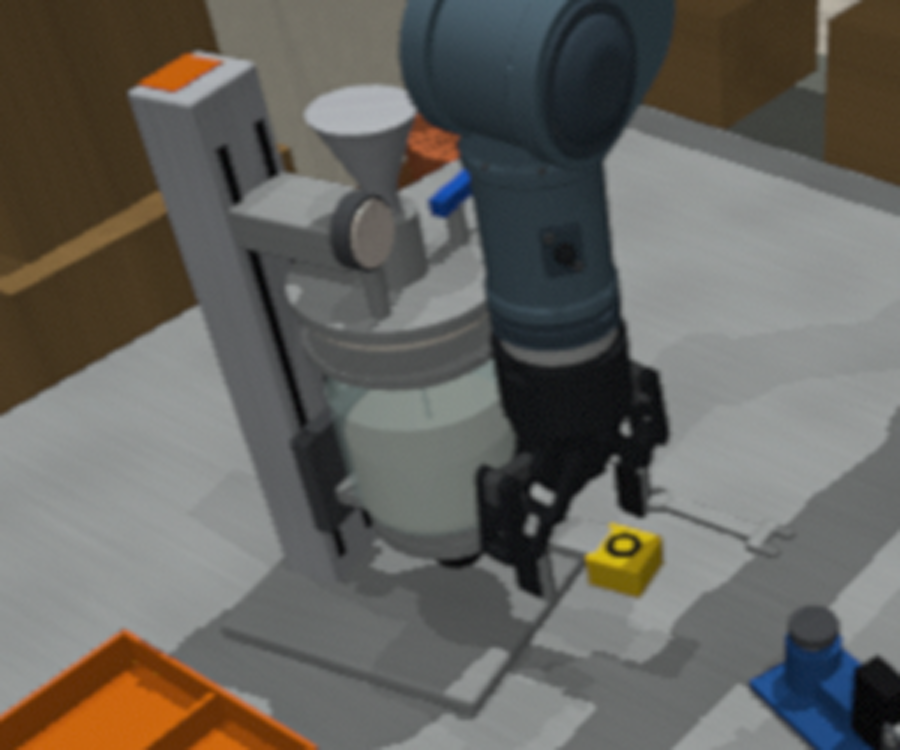

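```bash
cat > fit1.py <<'E'
from fit import *
print("jack")
o=[(S(365,236),(80,0,72)),(D(365,277),(80,0,72)),((C["wrist"],126,157),(80,0,72)),
(S(282,312),(110,42,10)),(S(550,572),(-130,42,10)),(S(660,492),(-130,-42,10)),
(D(58,420),(-130,42,10)),(D(110,502),(-130,-42,10)),(D(433,368),(110,-42,10)),
(W(225,182),(-20,-13,80)),(W(420,240),(-20,13,80)),(W(382,385),(20,13,80)),(W(178,350),(20,-13,80))]
o=o[:9]
x0=[500,137,np.radians(-107)]
x=fit(o,x0)
print("pad")
p=[(S(111,127),(0,0,118)),(D(448,82),(0,0,118)),
(S(98,100),(-23,-23,118)),(S(163,110),(-23,23,118)),(S(128,165),(23,23,118)),(S(63,143),(23,-23,118)),
(D(405,93),(23,23,118)),(D(428,58),(23,-23,118)),(D(493,72),(-23,-23,118)),(D(455,112),(-23,23,118))]
fit(p,[527,-82,0])
E
python3 fit1.py
```

```text
jack
[503.34621092 134.502641    -1.8794537 ] -107.68476464763823
[[-0.2 -1.1]
 [-0.4 -2.4]
 [-0.4 -0.5]
 [-1.4 -0.9]
 [ 0.7 -0.3]
 [ 1.4 -0.2]
 [-1.4 -2. ]
 [-0.4 -1.8]
 [ 0.6 -2.6]]
pad
[ 5.28229239e+02 -8.07869963e+01  2.28004504e-01] 13.063695774703222
[[ 0.7  0.5]
 [-0.3 -0.2]
 [-0.7 -1.3]
 [ 1.1  0.8]
 [ 1.4 -0.2]
 [-0.9  0.4]
 [-1.  -0.8]
 [ 1.2 -1.2]
 [-0.2  0.2]
 [ 1.5 -0.4]]
```

Run:
```python
from fit import *
print("spanner",[np.round(onz(*o,4)[:2]) for o in [(C["wrist"],72,253),(C["wrist"],90,253),(C["wrist"],107,345),D(602,330),D(640,350),D(735,230),S(160,70),S(335,110),S(300,130)]])
print("beaker",[np.round(onz(*o,0)[:2]) for o in [(C["wrist"],415,85),(C["side"],243,238),(C["scene"],287,352)]])
# footprint
t=np.radians(-77);c,s=np.cos(t),np.sin(t)
for m in [(110,42),(110,-42),(-130,42),(-130,-42)]: print(m,np.round([510+c*m[0]-s*m[1],-4+s*m[0]+c*m[1]]))
```

```text
spanner [array([343., -58.]), array([373., -58.]), array([ 364., -190.]), array([368., -56.]), array([337., -58.]), array([ 361., -197.]), array([ 368., -180.]), array([336., -58.]), array([365., -66.])]
beaker [array([746., 121.]), array([741., 139.]), array([742., 126.])]
(110, 42) [ 576. -102.]
(110, -42) [ 494. -121.]
(-130, 42) [522. 132.]
(-130, -42) [440. 113.]
```

Emit:
drive_tool --deltas '[{"offset":[2.23,-2.43,0.5],"turn":[0,0,0]},{"offset":[2.23,-2.43,0.5],"turn":[0,0,0]},{"offset":[2.23,-2.43,0.5],"turn":[0,0,0]},{"offset":[2.23,-2.43,0.5],"turn":[0,0,0]},{"offset":[2.23,-2.43,0.5],"turn":[0,0,0]},{"offset":[2.23,-2.43,0.5],"turn":[0,0,0]},{"offset":[0,0,0.5],"turn":[0,0,0.155]},{"offset":[0,0,0.5],"turn":[0,0,0.154]}]'

```text
clock: 1.3
eef_pos: [503.8, 134.4, 191.3]
tool_rot: [180.0, -0.0, 72.1]
force: [-0.0, -1.0, 0.4]
grip_width: 85.8
```

Run:
```python
from h import *
import pickle
C={n:grab(n,n+"2") for n in ["wrist","scene"]}
print(C["wrist"]["s"]["eef_pos"],C["wrist"]["s"]["tool_rot"])
pickle.dump(C,open("c2.pkl","wb"))
crop("scene2",60,30,360,280,2.6,"s2c")
```

```text
[503.81095045 134.36545422 191.32059251] [ 1.79983556e+02 -1.33609018e-02  7.20842259e+01]
```

View pics/wrist2.png

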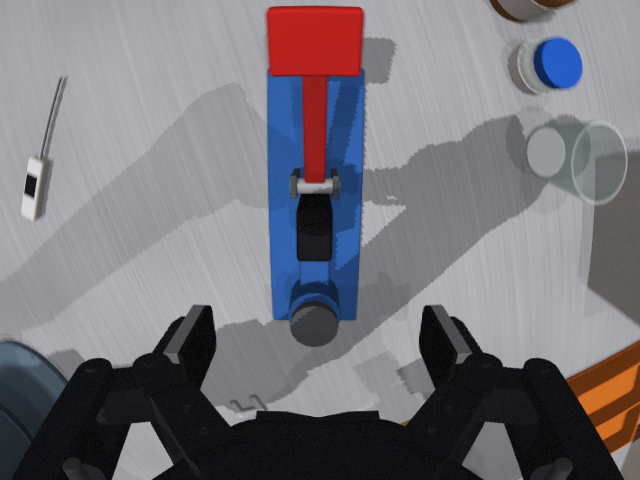

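View pics/s2c.png

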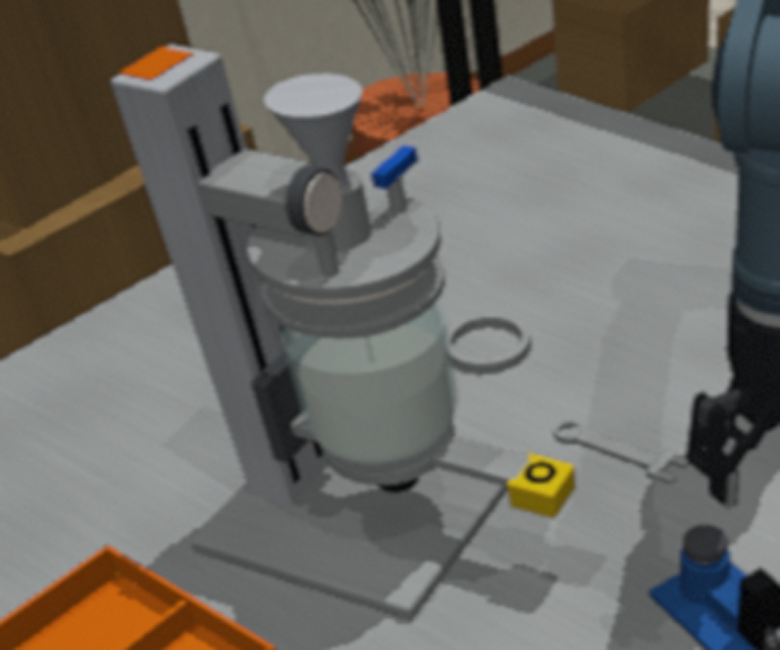

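Run:
```python
from h import *
import pickle
crop("wrist2",220,160,420,360,3,"w2a")
C=pickle.load(open("c2.pkl","rb"));w=C["wrist"];s=C["scene"]
for p,z in [((314,326),72),((357,320),10),((272,321),10),((297,261),80),((332,261),80)]: print(p,np.round(onz(w,*p,z),1))
print("mark",onz(s,540/2.6+60,472/2.6+30,118))
a=onz(s,505/2.6+60,483/2.6+30,18);b=onz(s,410/2.6+60,617/2.6+30,18);print(a,b,np.degrees(np.arctan2(*(b-a)[1::-1])),np.linalg.norm(a-b))
```

```text
(314, 326) [475.8  58.9  72. ]
(357, 320) [507.   16.7  10. ]
(272, 321) [425.3  41.8  10. ]
(297, 261) [482.7 119.8  80. ]
(332, 261) [507.  111.9  80. ]
mark [527.98256115 -82.18750051 118.        ]
[ 476.57119518 -177.83393397   18.        ] [ 660.5019165  -134.06300713   18.        ] 13.385981989313011 189.06719515117024
```

View pics/w2a.png

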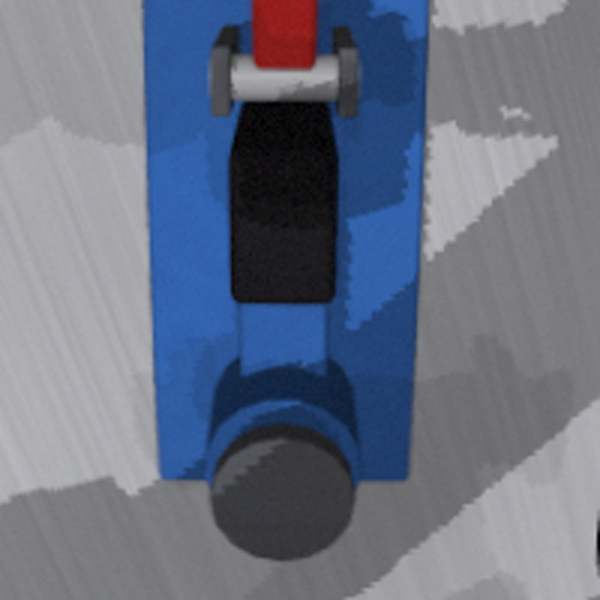

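Emit:
drive_tool --deltas '[{"offset":[0,-0.33,2.1],"turn":[0,0,0]},{"offset":[0,0,2.1],"turn":[0,0,0]},{"offset":[0,0,2.1],"turn":[0,0,0]},{"offset":[0,0,2.1],"turn":[0,0,0]},{"offset":[0,0,2.1],"turn":[0,0,0]},{"offset":[0,0,2.1],"turn":[0,0,0]},{"offset":[0,0,2.0],"turn":[0,0,0]},{"offset":[0,0,0],"turn":[0,0,0]}]'

```text
clock: 2.4
eef_pos: [499.8, 134.3, 44.0]
tool_rot: [-179.8, 0.1, 72.4]
force: [0.3, 0.3, -0.7]
grip_width: 85.4
```

Run:
```python
from h import *
c=grab("wrist","wrist3");print(c["s"]["eef_pos"])
```

```text
[499.76543088 134.29241664  44.02369933]
```

View pics/wrist3.png

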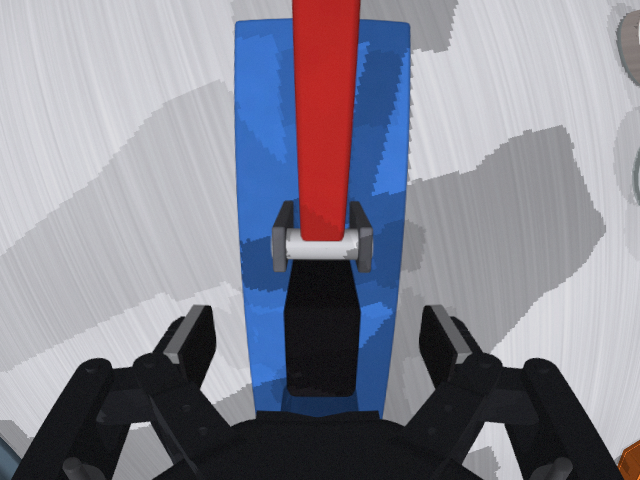

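Emit:
drive_tool --deltas '[{"offset":[0,0.1,0],"turn":[0,0,0]},{"offset":[0,0,0],"turn":[0,0,0]},{"offset":[0,0,0],"turn":[0,0,0]},{"offset":[0,0,0],"turn":[0,0,0]},{"offset":[0,0,0],"turn":[0,0,0]},{"offset":[0,0,0],"turn":[0,0,0]},{"offset":[0,0,0],"turn":[0,0,0]},{"offset":[0,0,0],"turn":[0,0,0]}]' --hand 1.0

```text
clock: 3.45
eef_pos: [502.0, 134.8, 45.9]
tool_rot: [-180.0, -0.0, 72.3]
force: [-3.6, -0.4, 6.2]
grip_width: 25.3
```

Emit:
drive_tool --deltas '[{"offset":[0,0,-0.4],"turn":[0,0,0]},{"offset":[0,0,-0.4],"turn":[0,0,0]},{"offset":[0,0,0],"turn":[0,0,0]},{"offset":[0,0,0],"turn":[0,0,0]},{"offset":[0,0,0],"turn":[0,0,0]},{"offset":[0,0,0],"turn":[0,0,0]},{"offset":[0,0,0],"turn":[0,0,0]},{"offset":[0,0,0],"turn":[0,0,0]}]'

```text
clock: 4.45
eef_pos: [502.1, 134.5, 53.3]
tool_rot: [180.0, -0.0, 72.3]
force: [0.2, -0.8, -6.9]
grip_width: 25.5
```

Run:
```python
from h import *
import pickle
C={n:grab(n,n+"4") for n in ["wrist","side","scene"]}
for k in C: print(C[k]["s"]["eef_pos"],C[k]["s"]["tool_rot"],C[k]["s"]["force"])
pickle.dump(C,open("c4.pkl","wb"))
crop("side4",240,180,440,330,4,"d4a")
crop("scene4",240,180,440,330,4,"s4a")
```

```text
[502.05059604 134.52139863  53.31718009] [ 1.79997465e+02 -3.97148267e-03  7.22970952e+01] [ 0.21241584 -0.81581401 -6.86839297]
[502.03028949 134.53066669  53.28322827] [ 1.79998089e+02 -3.56216350e-03  7.22986777e+01] [ 0.20661073 -0.57087011 -8.531294  ]
[502.0278751  134.51948169  53.29862188] [ 1.79998393e+02 -2.98690515e-03  7.22979260e+01] [-1.00045399 -0.37915027 -8.99959024]
```

View pics/wrist4.png

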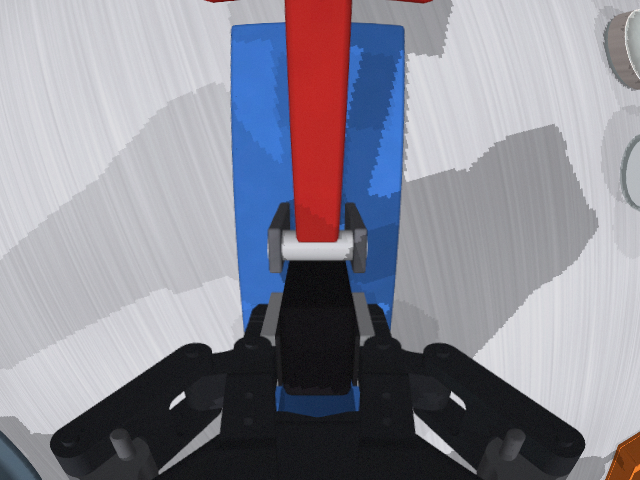

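View pics/d4a.png

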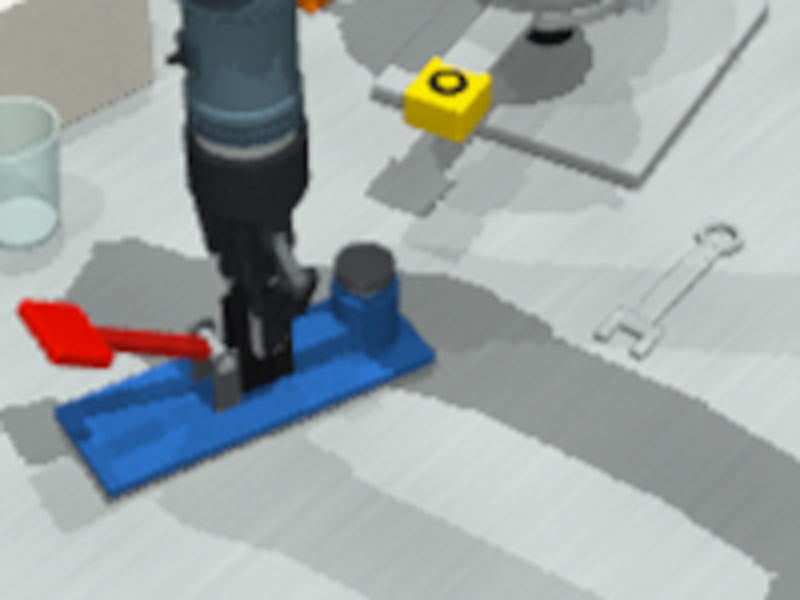

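View pics/s4a.png

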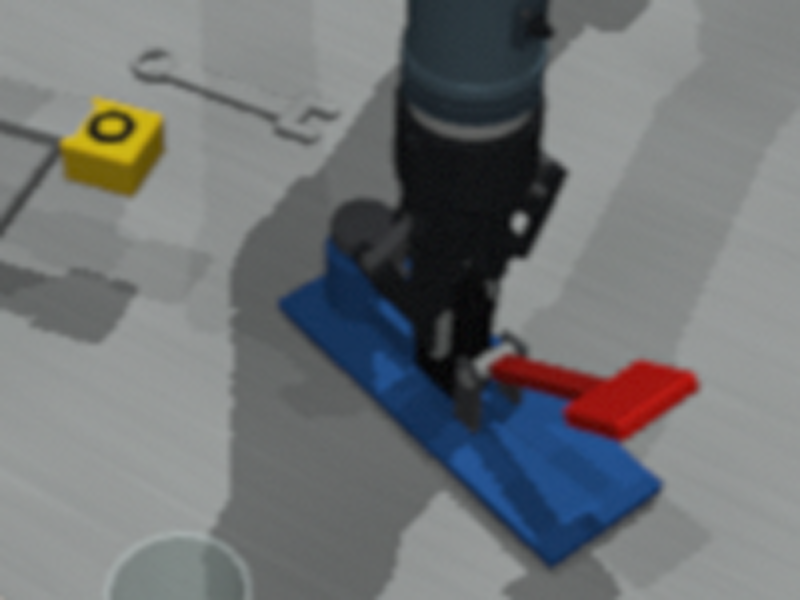

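Emit:
drive_tool --deltas '[{"offset":[0,0,0],"turn":[0,0,-0.18]},{"offset":[0,0,0],"turn":[0,0,-0.18]},{"offset":[0,0,0],"turn":[0,0,-0.18]},{"offset":[0,-1.2,0],"turn":[0,0,0]},{"offset":[-2.3,-1.2,0],"turn":[0,0,0]},{"offset":[-2.3,0,0],"turn":[0,0,0]},{"offset":[-2.3,0,0],"turn":[0,0,0]},{"offset":[0,0,0],"turn":[0,0,0]}]'

```text
clock: 5.6
eef_pos: [493.8, 58.4, 53.2]
tool_rot: [-179.9, 0.1, 102.8]
force: [-0.7, 0.3, -9.1]
grip_width: 25.3
```

Run:
```python
from h import *
import pickle
C={n:grab(n,n+"5") for n in ["wrist","side","scene"]}
s=C["scene"]["s"];print(s["eef_pos"],s["tool_rot"],s["force"])
pickle.dump(C,open("c5.pkl","wb"))
crop("side5",240,150,440,300,4,"d5a")
crop("scene5",220,170,420,320,4,"s5a")
```

```text
[493.4743337   61.77232691  53.15305968] [-1.79940131e+02 -2.58402993e-02  1.03068710e+02] [ 0.46374341  0.31857191 -8.54028796]
```

View pics/d5a.png

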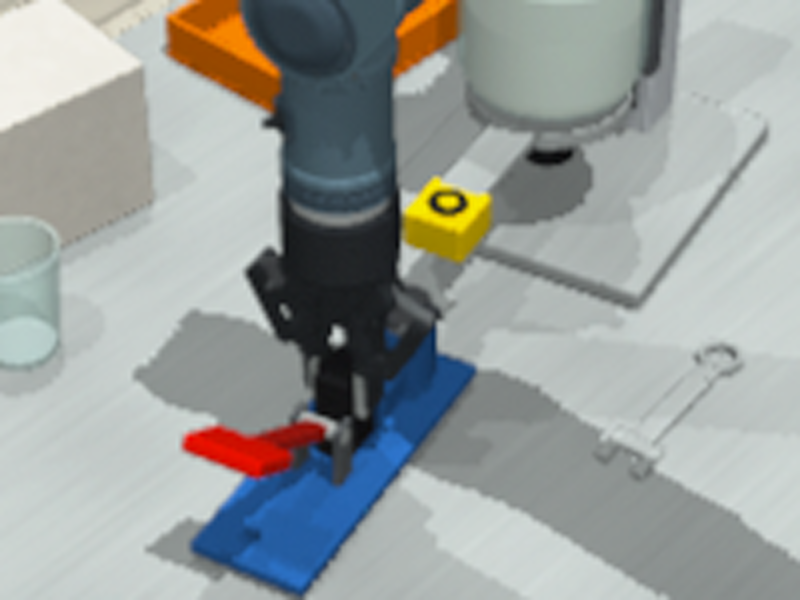

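View pics/s5a.png

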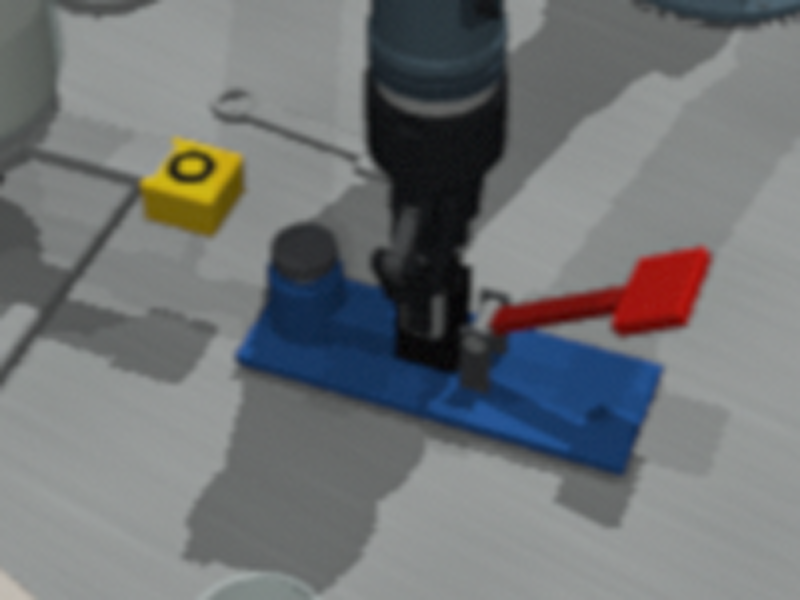

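```bash
cat > fit2.py <<'E'
from fit import fit
from h import *
import pickle
C=pickle.load(open("c5.pkl","rb"))
S=lambda x,y:(C["scene"],220+x/4-.375,170+y/4-.375)
D=lambda x,y:(C["side"],240+x/4-.375,150+y/4-.375)
dz=7.8
o=[(S(304,247),(80,0,72+dz)),(S(238,360),(110,42,10+dz)),(S(625,468),(-130,42,10+dz)),(S(662,370),(-130,-42,10+dz))]
o2=[(D(193,548),(-130,42,10+dz)),(D(303,592),(-130,-42,10+dz)),(D(477,370),(110,-42,10+dz))]
for q in (o,o2,o+o2):
    x=fit(q,[493,62,np.radians(-77)])
    print("saddle",x[0]+80*np.cos(x[2]),x[1]+80*np.sin(x[2]))
t=np.radians(-76.93)
print("tool-based saddle",493.5+80*np.cos(t),61.8+80*np.sin(t))
print("mark scene",onz(*S(191,166),118),"side",onz(*D(448,202),118))
E
python3 fit2.py
```

```text
[496.83922884  62.76424823  -1.34418151] -77.0159272926797
[[-0.1  0.3]
 [-1.4 -0.6]
 [ 0.2  0.8]
 [ 1.1 -0.8]]
saddle 514.8136437703693 -15.190356563348665
[489.07327035  64.52772359  -1.33913545] -76.72680926487361
[[-0.6 -0.1]
 [ 0.3  0.5]
 [ 0.3 -0.6]]
saddle 507.4408185032909 -13.335189110058295
[493.9037458   62.27019603  -1.33586139] -76.53921971389826
[[ 0.3 -0.4]
 [-0.8 -1.1]
 [ 0.9 -0.4]
 [ 1.4 -2. ]
 [-1.2 -1.4]
 [-0.3 -0.9]
 [-0.6 -1.8]]
saddle 512.5261225423632 -15.532163085998405
tool-based saddle 511.59130430138856 -16.127560648813855
mark scene [527.27476705 -83.67565599 118.        ] side [527.17295169 -80.83334972 118.        ]
```

Emit:
drive_tool --deltas '[{"offset":[-1.4,0.08,0],"turn":[0,0,0]},{"offset":[-1.4,0,0],"turn":[0,0,0]},{"offset":[-1.4,0,0],"turn":[0,0,0]},{"offset":[-1.4,0,0],"turn":[0,0,0]},{"offset":[-1.18,0,0],"turn":[0,0,0]},{"offset":[0,0,0],"turn":[0,0,0]},{"offset":[0,0,0],"turn":[0,0,0]},{"offset":[0,0,0],"turn":[0,0,0]}]'

```text
clock: 6.75
eef_pos: [510.5, -2.9, 53.2]
tool_rot: [-180.0, -0.0, 103.3]
force: [-0.9, -0.1, -8.2]
grip_width: 25.3
```

Run:
```python
from h import *
import pickle
C={n:grab(n,n+"6") for n in ["wrist","side","scene"]}
s=C["scene"]["s"];print(s["eef_pos"],s["tool_rot"],s["force"])
pickle.dump(C,open("c6.pkl","wb"))
crop("side6",240,150,440,300,4,"d6a")
crop("scene6",220,170,420,320,4,"s6a")
```

```text
[510.60550446  -3.11340706  53.2477089 ] [-1.79996312e+02 -2.38470452e-02  1.03317101e+02] [ 0.16324257 -0.14020011 -8.4747174 ]
```

View pics/d6a.png

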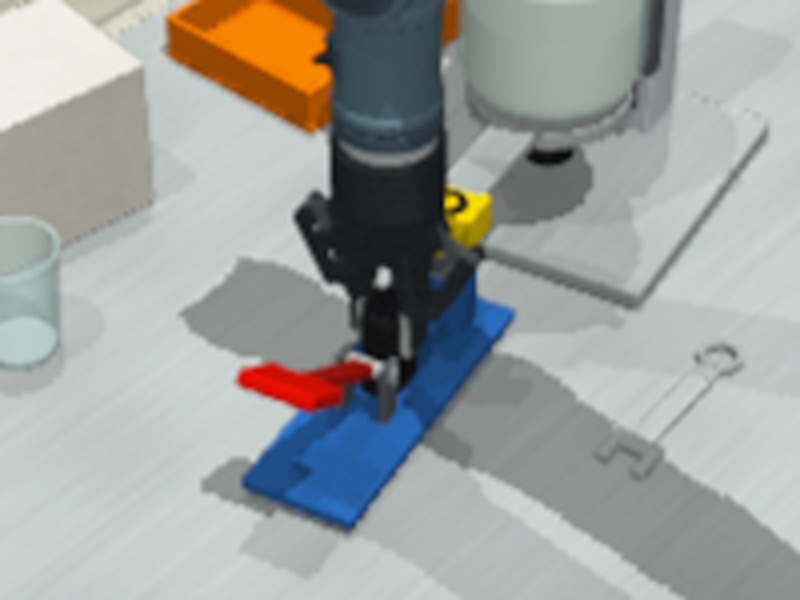

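View pics/s6a.png

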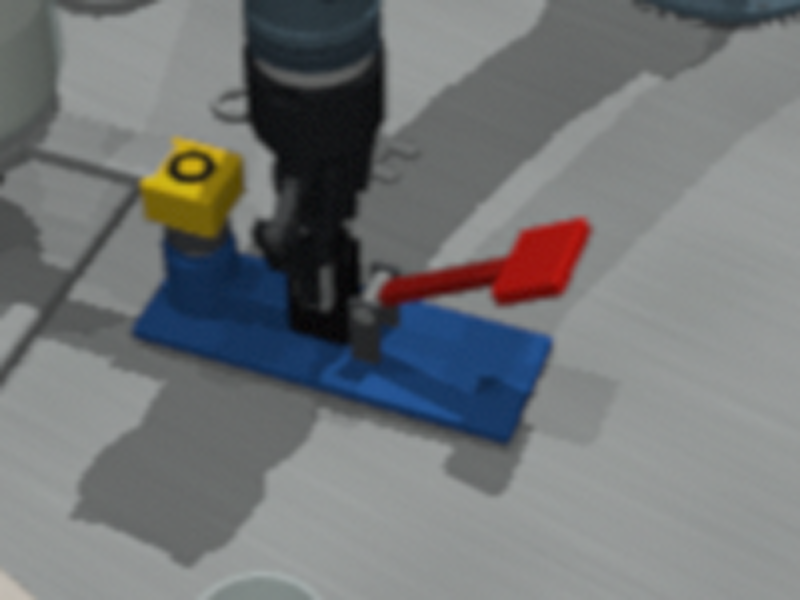

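View pics/wrist6.png

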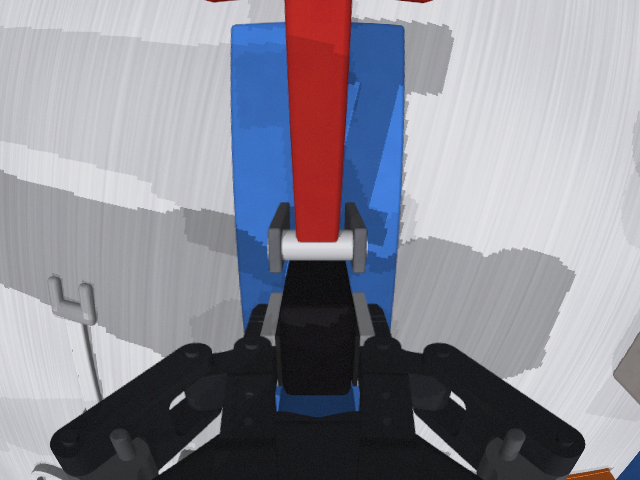

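```bash
cat > fit3.py <<'E'
from fit import fit
from h import *
import pickle
C=pickle.load(open("c6.pkl","rb"))
S=lambda x,y:(C["scene"],220+x/4-.375,170+y/4-.375)
D=lambda x,y:(C["side"],240+x/4-.375,150+y/4-.375)
dz=7.8
o=[(S(135,333),(110,42,10+dz)),(S(508,438),(-130,42,10+dz)),(S(552,342),(-130,-42,10+dz))]
o2=[(D(245,483),(-130,42,10+dz)),(D(352,525),(-130,-42,10+dz)),(D(515,314),(110,-42,10+dz))]
for q in (o,o2,o+o2):
    x=fit(q,[510,-3,np.radians(-77)])
    print("saddle",x[0]+80*np.cos(x[2]),x[1]+80*np.sin(x[2]))
t=np.radians(-76.7)
print("tool-based saddle",510.6+80*np.cos(t),-3.1+80*np.sin(t))
P=[(-23,-23,118),(-23,23,118),(23,23,118),(23,-23,118),(0,0,118),(23,23,88),(-23,23,88),(23,-23,88)]
ps=[S(175,137),S(245,155),S(207,207),S(141,182),S(191,166),S(210,237),S(241,188),S(146,218)]
fit(list(zip(ps,P)),[527,-82,.23])
E
python3 fit3.py
```

```text
[514.77464579  -2.4188167   -1.34236095] -76.9116168186168
[[-2.  -0.4]
 [ 0.3  0.8]
 [ 0.7 -0.6]]
saddle 532.8909519862237 -80.34056880137398
[506.55457083   1.02896369  -1.33183932] -76.30877173969459
[[-0.9  0.1]
 [ 0.3  0.4]
 [ 0.4 -0.7]]
saddle 525.4897230897399 -76.6978657093246
[510.79430751  -1.64710784  -1.33638589] -76.56927123816375
[[-0.7 -1.1]
 [ 1.8 -0.4]
 [ 1.8 -1.7]
 [-1.5 -1.3]
 [-0.4 -1. ]
 [-0.  -1.8]]
saddle 529.3758745049481 -79.45922365789278
tool-based saddle 529.0039789750484 -80.95430982216706
[ 5.27890007e+02 -8.31934301e+01  1.88481693e-01] 10.799205527088256
[[-0.1 -1.2]
 [ 0.1 -0.5]
 [ 0.3 -1. ]
 [-1.3 -0.2]
 [-0.   0.2]
 [ 0.6  1.1]
 [ 1.8  0.9]
 [-1.2  0.4]]
```

Run:
```python
from h import *
import pickle
C=pickle.load(open("c6.pkl","rb"));c=C["scene"]
for z in (118,88,80,62,45,30):
    for p in ((527.9,-83.2),(532.9,-80.3)):
        u=proj(c,[*p,z]);print(z,p,(u-[220,170]+.375)*4)
crop("scene6",250,205,310,260,12,"s6b")
```

```text
118 (527.9, -83.2) [190.96746818 166.91440524]
118 (532.9, -80.3) [189.4589835  173.66779347]
88 (527.9, -83.2) [195.22029143 205.52001977]
88 (532.9, -80.3) [193.75696646 212.28612235]
80 (527.9, -83.2) [196.32671642 215.56375172]
80 (532.9, -80.3) [194.87503664 222.33223057]
62 (527.9, -83.2) [198.77510211 237.78932487]
62 (532.9, -80.3) [197.34903958 244.56169497]
45 (527.9, -83.2) [201.03666011 258.31894281]
45 (532.9, -80.3) [199.63407387 265.09323425]
30 (527.9, -83.2) [202.99244038 276.07281946]
30 (532.9, -80.3) [201.61001212 282.84747713]
```

View pics/s6b.png

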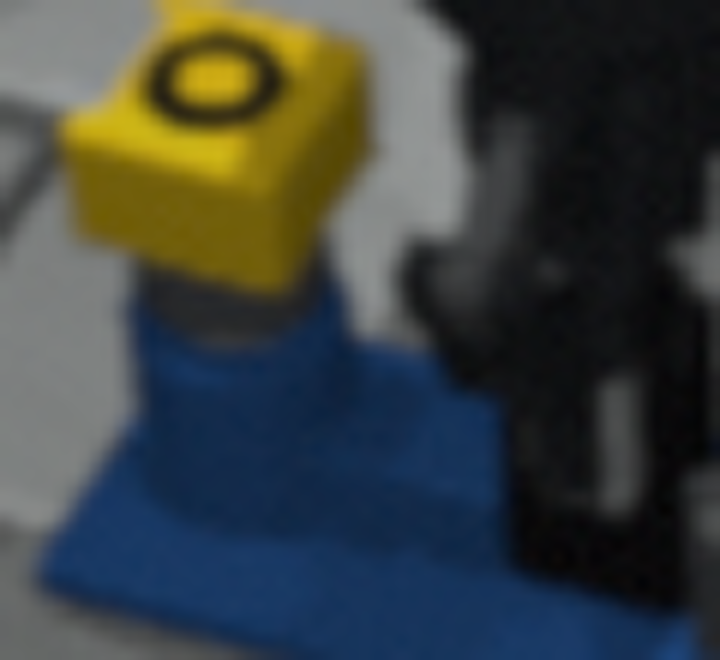

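Emit:
drive_tool --deltas '[{"offset":[-0.05,-0.15,0],"turn":[0,0,0]},{"offset":[0,0,0],"turn":[0,0,0]},{"offset":[0,0,0.2],"turn":[0,0,0]},{"offset":[0,0,0.2],"turn":[0,0,0]},{"offset":[0,0,0.2],"turn":[0,0,0]},{"offset":[0,0,0.18],"turn":[0,0,0]},{"offset":[0,0,0],"turn":[0,0,0]},{"offset":[0,0,0],"turn":[0,0,0]}]'

```text
clock: 7.9
eef_pos: [509.3, -4.8, 46.0]
tool_rot: [-180.0, -0.0, 103.2]
force: [-3.8, 0.0, 1.0]
grip_width: 25.1
```

Emit:
drive_tool --deltas '[{"offset":[0,0,0],"turn":[0,0,0]},{"offset":[0,0,0],"turn":[0,0,0]},{"offset":[0,0,0],"turn":[0,0,0]},{"offset":[0,0,0],"turn":[0,0,0]},{"offset":[0,0,0],"turn":[0,0,0]},{"offset":[0,0,0],"turn":[0,0,0]},{"offset":[0,0,0],"turn":[0,0,0]},{"offset":[0,0,0],"turn":[0,0,0]}]' --hand 6.5

```text
clock: 8.9
eef_pos: [509.4, -4.8, 45.4]
tool_rot: [-180.0, -0.0, 103.2]
force: [0.3, 0.8, 0.7]
grip_width: 64.8
```

Emit:
drive_tool --deltas '[{"offset":[0,0,-1.5],"turn":[0,0,0]},{"offset":[0,0,-2],"turn":[0,0,0]},{"offset":[0,0,-2],"turn":[0,0,0]},{"offset":[0,0,-2],"turn":[0,0,0]},{"offset":[0,0,-2],"turn":[0,0,0]},{"offset":[0,0,-2],"turn":[0,0,0]},{"offset":[0,0,-1.5],"turn":[0,0,0]},{"offset":[0,0,0],"turn":[0,0,0]}]'

```text
clock: 9.9
eef_pos: [510.7, -4.7, 177.3]
tool_rot: [179.8, 0.0, 103.2]
force: [0.2, -0.7, -0.1]
grip_width: 65.0
```

Run:
```python
from h import *
import pickle
C={n:grab(n,n+"7") for n in ["wrist","side","scene"]}
s=C["scene"]["s"];print(s["eef_pos"],s["tool_rot"],s["force"])
pickle.dump(C,open("c7.pkl","wb"))
crop("side7",280,180,380,255,8,"d7a")
crop("scene7",240,190,340,265,8,"s7a")
```

```text
[509.06597333  -4.79984535 175.29104327] [-1.79976272e+02 -4.67625435e-03  1.03239229e+02] [-1.11208666  0.23253994 -0.91088281]
```

View pics/wrist7.png

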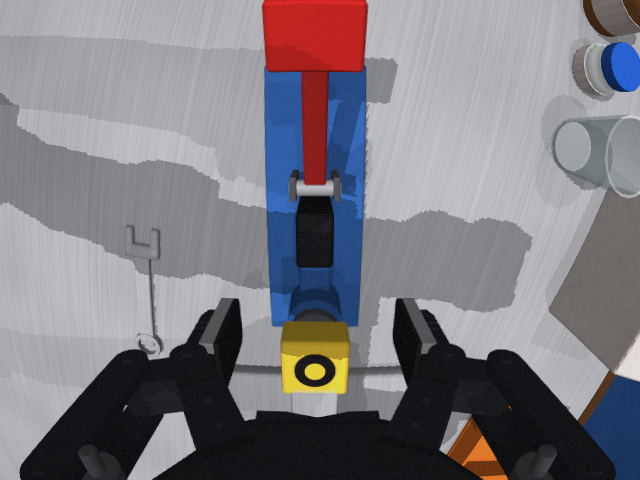

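View pics/d7a.png

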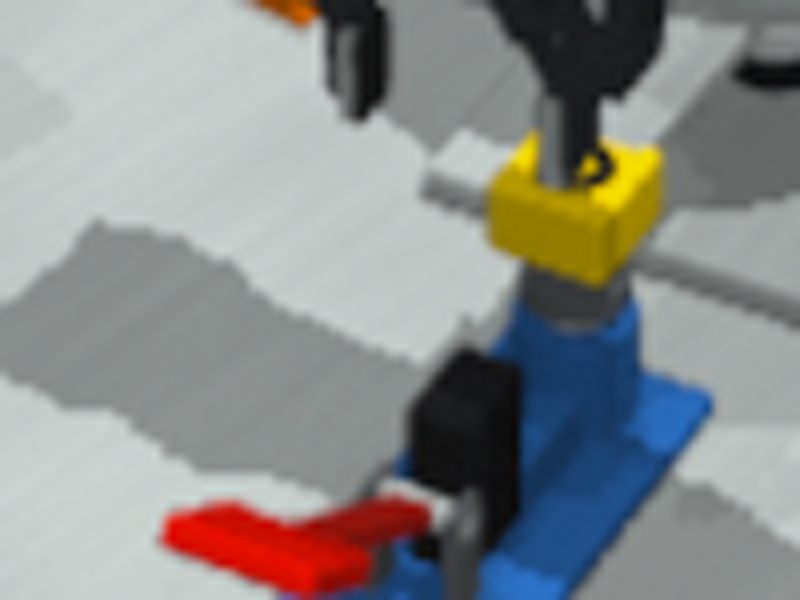

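View pics/s7a.png

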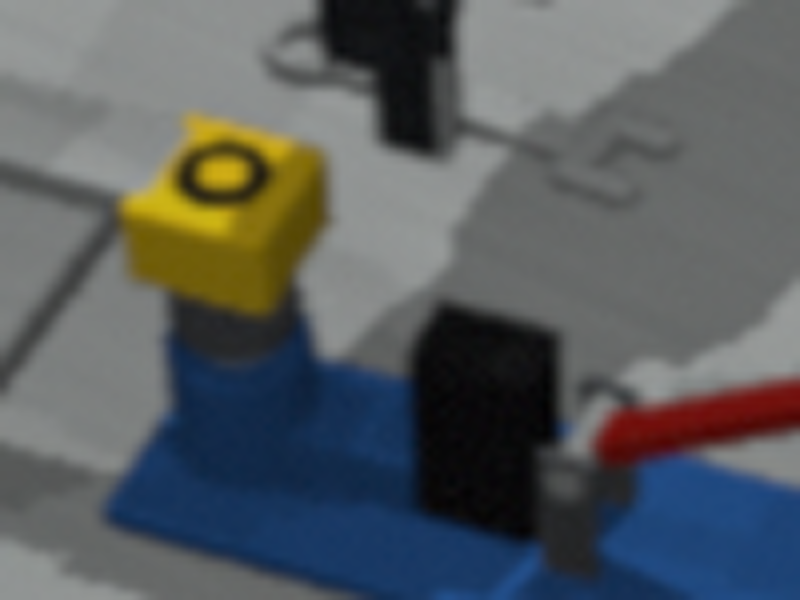

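Run:
```python
from h import *
import pickle
C=pickle.load(open("c7.pkl","rb"));w=C["wrist"];print(w["s"]["eef_pos"],w["s"]["tool_rot"])
t=np.radians(-76.77);d=np.array([np.cos(t),np.sin(t)]);n=np.array([-d[1],d[0]])
m=onz(w,315,371,118)[:2];print("mark",m)
for nm,u,v,z,x in [("front",315,325.5,10,110),("grip",314.5,267,80,20),("rear",315,67,10,-130),("mark near edge top",315,350,118,57),("bot",315,323,88,57)]:
    p=onz(w,u,v,z)[:2];print(nm,p, "along rel mark",(p-m)@d+80-x,"lat",(p-m)@n)
# base corners lateral
for u,v in [(272,325.5),(359,325.5),(264,67),(367,67)]: print(onz(w,u,v,10)[:2], (onz(w,u,v,10)[:2]-m)@n)
s=C["scene"];print("scene mark",onz(s,240+223/8,190+174/8,118))
for z in (40,60,72): print(z,(proj(s,[527.9,-83,z])-[240,190])*8)
```

```text
[510.66230756  -4.73021037 177.33633434] [1.79789090e+02 4.17757032e-02 1.03234853e+02]
mark [526.48723238 -83.19200179]
front [ 532.83496676 -110.81334165] along rel mark -1.6590061360874415 lat -0.1421760487075847
grip [512.29144461 -23.86264464] along rel mark -1.0035654082077414 lat -0.24086780278258857
rear [479.42522122 117.51673693] along rel mark 3.8475904546622246 lat 0.12137508822236498
mark near edge top [522.49995343 -66.03056507] along rel mark 5.381510381825457 lat 0.04612336412923934
bot [521.80150338 -63.12233305] along rel mark 2.390617458888819 lat 0.031790470048465025
[ 492.34981727 -120.71725967] -41.81943414219097
[ 574.46257591 -101.54892084] 42.5008642121542
[438.54789126 108.8629477 ] -41.65154946406158
[520.67713571 128.13267255] 42.70800041668278
scene mark [528.31829463 -81.38870133 118.        ]
40 [240.90988605 365.80907962]
60 [235.61822456 317.71621596]
72 [232.37834316 288.27079979]
```

Emit:
drive_tool --deltas '[{"offset":[2.5,0,0],"turn":[0,0,0]},{"offset":[2.5,0,0],"turn":[0,0,0]},{"offset":[2.5,0,0],"turn":[0,0,0]},{"offset":[2.5,0,0],"turn":[0,0,0]},{"offset":[2.6,0,0],"turn":[0,0,0]},{"offset":[0,0,1.2],"turn":[0,0,0]},{"offset":[0,0,1.2],"turn":[0,0,0]},{"offset":[0,0,1.2],"turn":[0,0,0]}]' --hand 0

```text
clock: 11.05
eef_pos: [480.2, 116.1, 137.8]
tool_rot: [-179.9, 0.0, 103.1]
force: [0.8, -0.2, -0.3]
grip_width: -0.0
```

Run:
```python
from h import *
import pickle
C={n:grab(n,n+"8") for n in ["side","scene","wrist"]}
s=readout.state();print(s["eef_pos"],s["tool_rot"],s["force"],s["grip_width"])
crop("side8",250,170,400,282,5,"d8a")
crop("scene8",240,170,390,282,5,"s8a")
t=np.radians(-76.77);d=np.array([np.cos(t),np.sin(t)]);n=np.array([-d[1],d[0]])
p=s["eef_pos"][:2]-np.array([509.3,-4.8]);print("jack x,y",p@d,p@n)
X=[];
for th in np.linspace(.55,-.05,13):
    X.append((-32-126*np.cos(th)+6*np.sin(th)+11, 50+126*np.sin(th)+6*np.cos(th)))
X=np.array(X);print(np.round(X,1));print(np.round(np.diff(X,axis=0),1))
```

```text
[479.69486286 116.56123415 138.05204736] [-1.79827221e+02  1.75972002e-02  1.03142333e+02] [-1.00187694  0.54000743 -0.27313534] -0.14661344253403924
jack x,y -124.91566008823094 -1.044587977758102
[[-125.3  121. ]
 [-128.7  115.7]
 [-131.8  110.2]
 [-134.7  104.6]
 [-137.3   98.8]
 [-139.6   93. ]
 [-141.6   87. ]
 [-143.3   80.9]
 [-144.7   74.8]
 [-145.8   68.5]
 [-146.5   62.3]
 [-147.    56. ]
 [-147.1   49.7]]
[[-3.4 -5.3]
 [-3.1 -5.5]
 [-2.9 -5.6]
 [-2.6 -5.8]
 [-2.3 -5.9]
 [-2.  -6. ]
 [-1.7 -6.1]
 [-1.4 -6.2]
 [-1.1 -6.2]
 [-0.8 -6.3]
 [-0.5 -6.3]
 [-0.1 -6.3]]
```

View pics/d8a.png

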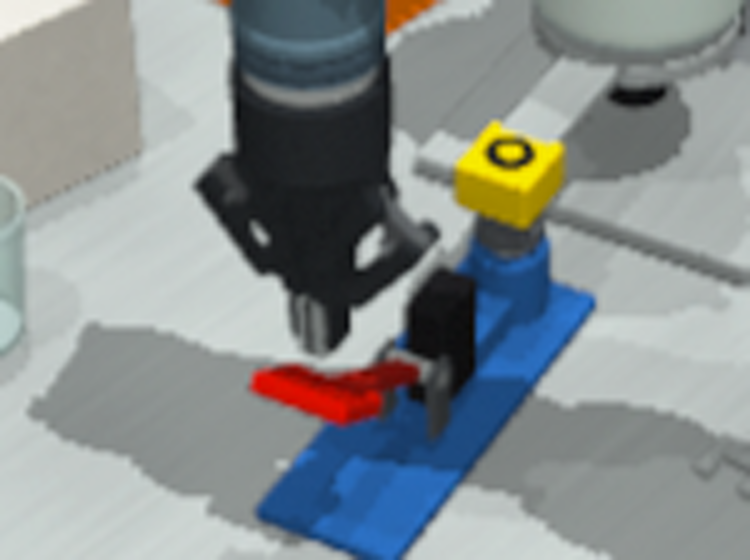

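View pics/s8a.png

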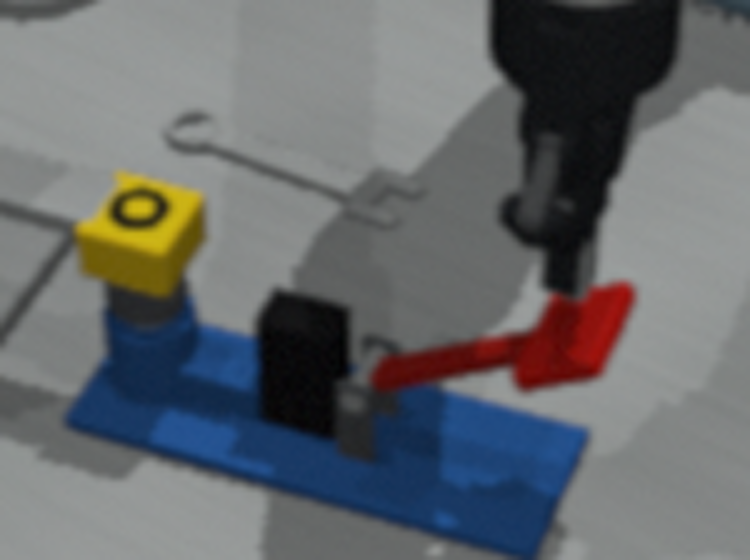

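View pics/wrist8.png

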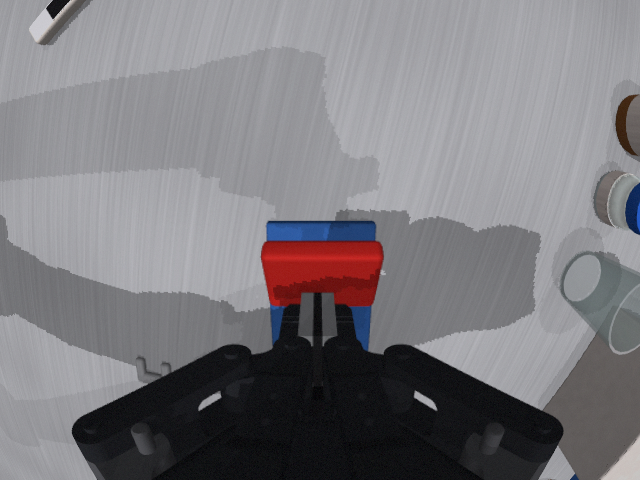

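Emit:
drive_tool --deltas '[{"offset":[0.04,0.15,0.85],"turn":[0,0,0]},{"offset":[0,0,0.85],"turn":[0,0,0]},{"offset":[0.34,0,0.53],"turn":[0,0,0]},{"offset":[0.31,0,0.55],"turn":[0,0,0]},{"offset":[0.29,0,0.56],"turn":[0,0,0]},{"offset":[0.26,0,0.58],"turn":[0,0,0]},{"offset":[0,0,0],"turn":[0,0,0]},{"offset":[0,0,0],"turn":[0,0,0]}]'

```text
clock: 12.2
eef_pos: [478.9, 130.4, 100.3]
tool_rot: [-180.0, -0.0, 103.2]
force: [-0.6, -1.7, 1.7]
grip_width: -0.0
```

Run:
```python
from h import *
C={n:grab(n,n+"9") for n in ["side","scene"]}
s=readout.state();print(s["eef_pos"],s["tool_rot"],s["force"])
crop("side9",250,170,400,282,5,"d9a")
crop("scene9",240,170,390,282,5,"s9a")
```

```text
[478.96763967 130.34907301 100.39719393] [-1.79980485e+02 -7.79824747e-03  1.03237246e+02] [-0.9525667  -1.08959294  1.37236506]
```

View pics/d9a.png

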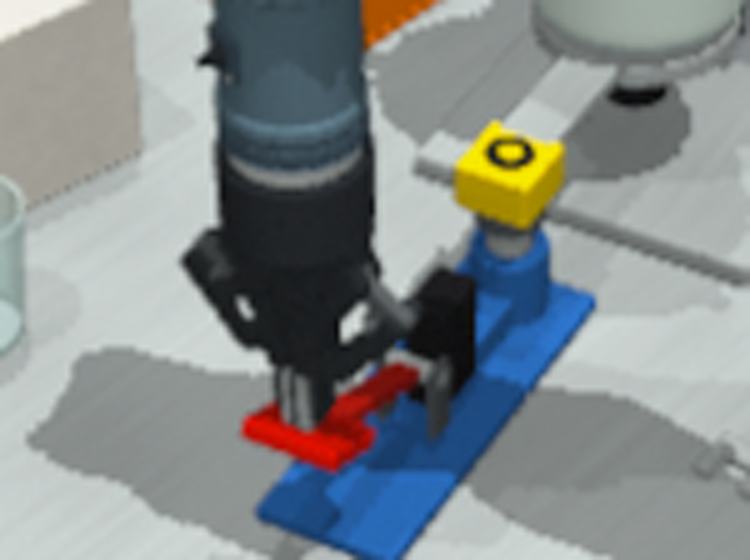

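View pics/s9a.png

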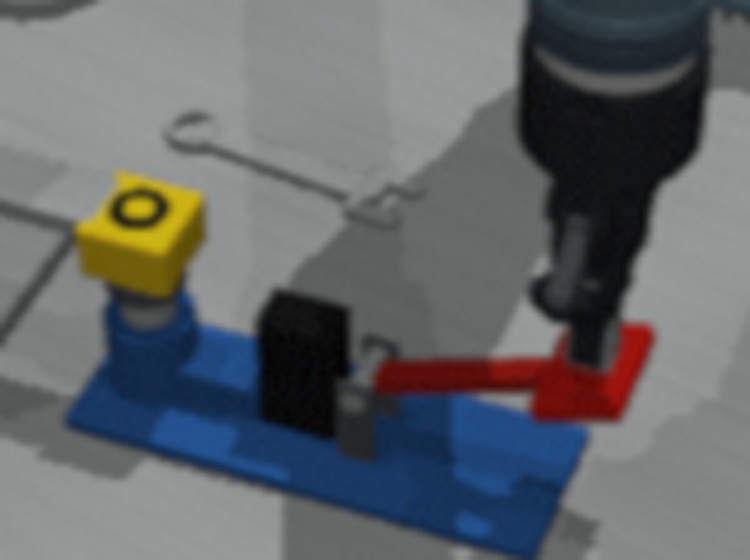

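Emit:
drive_tool --deltas '[{"offset":[0.2,0,0.6],"turn":[0,0,0]},{"offset":[0.2,0,0.6],"turn":[0,0,0]},{"offset":[0.17,0,0.61],"turn":[0,0,0]},{"offset":[0.14,0,0.62],"turn":[0,0,0]},{"offset":[0.11,0,0.62],"turn":[0,0,0]},{"offset":[0.08,0,0.63],"turn":[0,0,0]},{"offset":[0.04,0,0.63],"turn":[0,0,0]},{"offset":[0,0,0.3],"turn":[0,0,0]}]'

```text
clock: 13.3
eef_pos: [477.1, 140.6, 54.4]
tool_rot: [180.0, -0.1, 103.3]
force: [-2.0, -0.2, 7.9]
grip_width: 0.5
```

Run:
```python
from h import *
s=readout.state();print(s["eef_pos"],s["tool_rot"],s["force"])
t=np.radians(-76.77);d=np.array([np.cos(t),np.sin(t)]);n=np.array([-d[1],d[0]])
p=s["eef_pos"][:2]-np.array([509.3,-4.8]);print("jack x,y",p@d,p@n)
```

```text
[477.14758909 140.58401471  54.40494707] [ 1.79978795e+02 -5.47632934e-02  1.03273141e+02] [-2.03838043 -0.22964563  7.90408319]
jack x,y -148.8838275710437 1.973612982425923
```

Emit:
drive_tool --deltas '[{"offset":[0,0,0.15],"turn":[0,0,0]},{"offset":[0,0,0.15],"turn":[0,0,0]},{"offset":[0,0,0.15],"turn":[0,0,0]},{"offset":[0,0,0.15],"turn":[0,0,0]},{"offset":[0,0,0],"turn":[0,0,0]},{"offset":[0,0,0],"turn":[0,0,0]},{"offset":[0,0,0],"turn":[0,0,0]},{"offset":[0,0,0],"turn":[0,0,0]}]'

```text
clock: 14.3
eef_pos: [477.3, 140.7, 49.8]
tool_rot: [180.0, -0.0, 103.3]
force: [-3.4, 0.1, 14.7]
grip_width: -0.2
```

Run:
```python
from h import *
C={n:grab(n,n+"10") for n in ["side","scene"]}
s=readout.state();print(s["eef_pos"],s["tool_rot"],s["force"])
crop("side10",250,170,400,282,5,"d10a")
crop("scene10",240,170,390,282,5,"s10a")
```

```text
[477.24196716 140.69110775  49.78667155] [ 1.79987865e+02 -3.66912651e-02  1.03273991e+02] [-5.165386   -0.55220437 14.69216013]
```

View pics/d10a.png

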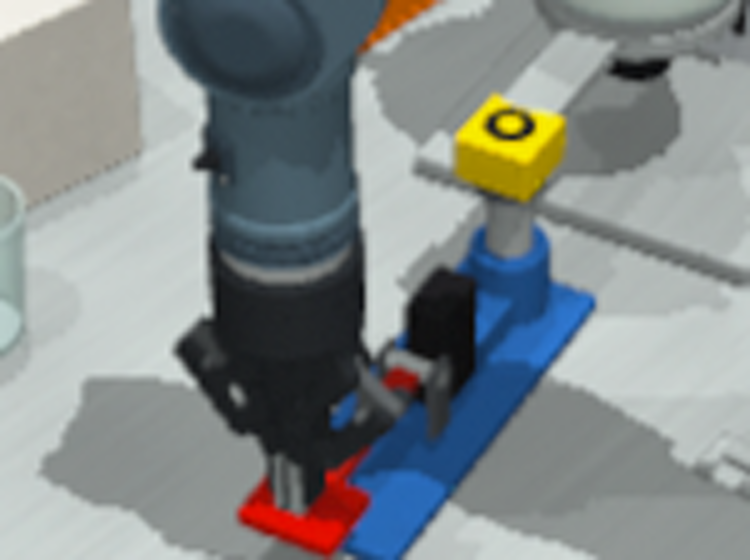

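View pics/s10a.png

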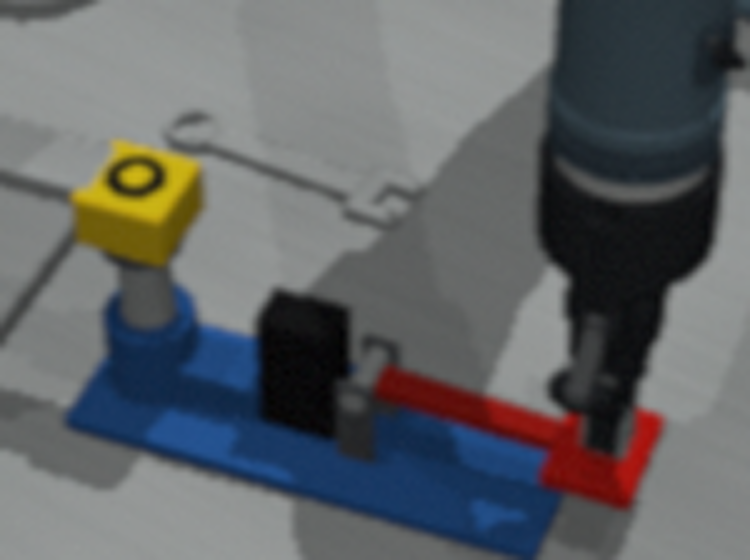

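Emit:
drive_tool --deltas '[{"offset":[0,0,0.1],"turn":[0,0,0]},{"offset":[0,0,0.1],"turn":[0,0,0]},{"offset":[0,0,0],"turn":[0,0,0]},{"offset":[0,0,0],"turn":[0,0,0]},{"offset":[0,0,0],"turn":[0,0,0]},{"offset":[0,0,0],"turn":[0,0,0]},{"offset":[0,0,0],"turn":[0,0,0]},{"offset":[0,0,0],"turn":[0,0,0]}]'

```text
clock: 15.4
eef_pos: [477.3, 140.7, 49.0]
tool_rot: [-180.0, -0.0, 103.3]
force: [-6.9, -2.1, 23.7]
grip_width: 0.4
```

Emit:
drive_tool --deltas '[{"offset":[0,0,-0.6],"turn":[0,0,0]},{"offset":[-0.02,0,-0.63],"turn":[0,0,0]},{"offset":[-0.05,0,-0.63],"turn":[0,0,0]},{"offset":[-0.08,0,-0.63],"turn":[0,0,0]},{"offset":[-0.11,0,-0.62],"turn":[0,0,0]},{"offset":[-0.14,0,-0.62],"turn":[0,0,0]},{"offset":[-0.17,0,-0.61],"turn":[0,0,0]},{"offset":[-0.2,0,-0.6],"turn":[0,0,0]}]'

```text
clock: 16.4
eef_pos: [479.0, 132.3, 95.6]
tool_rot: [180.0, -0.0, 103.3]
force: [0.2, -0.6, 0.3]
grip_width: -0.3
```

Emit:
drive_tool --deltas '[{"offset":[-0.23,0,-0.6],"turn":[0,0,0]},{"offset":[-0.26,0,-0.6],"turn":[0,0,0]},{"offset":[-0.29,-0.05,-0.6],"turn":[0,0,0]},{"offset":[-0.31,-0.05,-0.6],"turn":[0,0,0]},{"offset":[-0.34,-0.05,-0.6],"turn":[0,0,0]},{"offset":[0,0,-0.6],"turn":[0,0,0]},{"offset":[0,0,-0.6],"turn":[0,0,0]},{"offset":[0,0,0],"turn":[0,0,0]}]'

```text
clock: 17.4
eef_pos: [480.9, 118.1, 138.2]
tool_rot: [179.9, -0.0, 103.3]
force: [0.3, -0.9, -0.7]
grip_width: -0.2
```

Run:
```python
from h import *
import pickle
C={n:grab(n,n+"11") for n in ["side","scene","wrist"]}
pickle.dump(C,open("c11.pkl","wb"))
s=readout.state();print(s["eef_pos"],s["tool_rot"],s["force"])
t=np.radians(-76.77);d=np.array([np.cos(t),np.sin(t)]);n=np.array([-d[1],d[0]])
p=s["eef_pos"][:2]-np.array([509.3,-4.8]);print("jack x,y",p@d,p@n)
crop("side11",250,170,400,282,5,"d11a")
crop("scene11",240,170,390,282,5,"s11a")
```

```text
[480.31907103 117.77401534 137.37080257] [-1.79970326e+02 -3.12445201e-03  1.03257194e+02] [-0.46302316 -0.21889449 -0.00764795]
jack x,y -125.9533964393724 -0.1593889531351529
```

View pics/d11a.png

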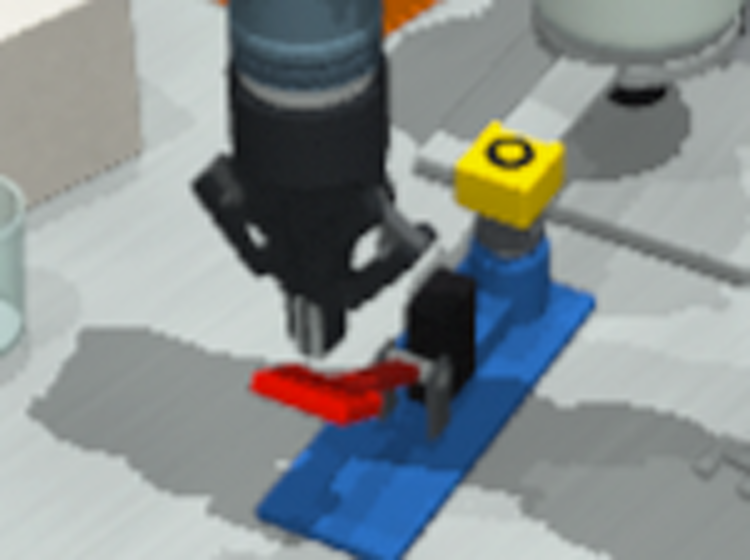

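View pics/s11a.png

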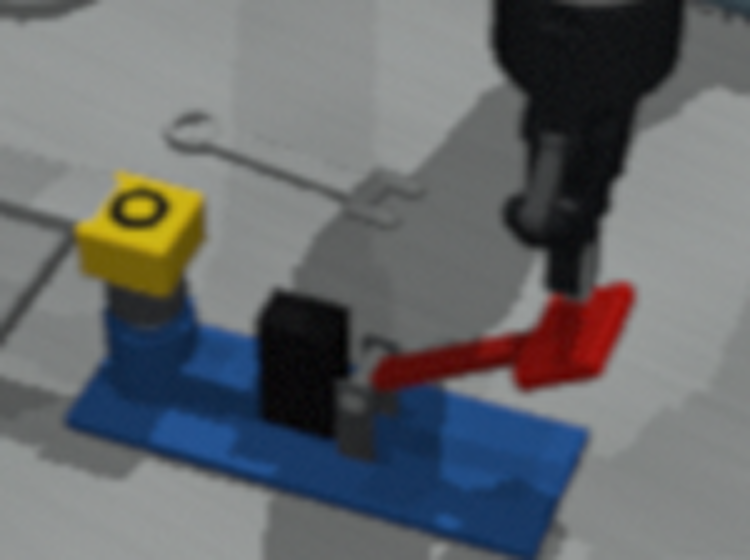

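View pics/wrist11.png

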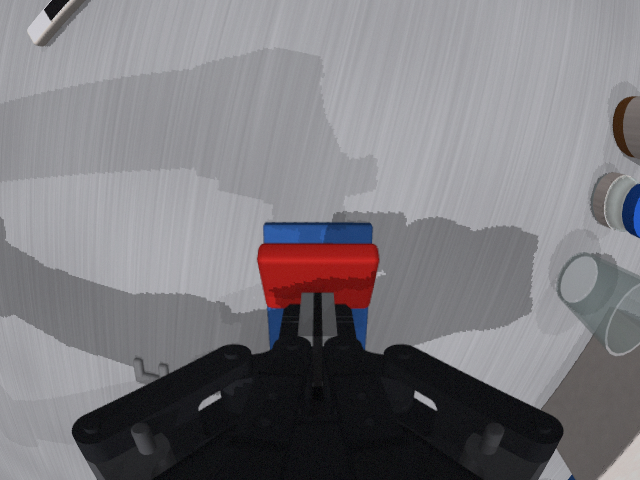

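Emit:
drive_tool --deltas '[{"offset":[0,0,0.8],"turn":[0,0,0]},{"offset":[0,0,0.75],"turn":[0,0,0]},{"offset":[0.34,0,0.53],"turn":[0,0,0]},{"offset":[0.31,0,0.55],"turn":[0,0,0]},{"offset":[0.29,0,0.56],"turn":[0,0,0]},{"offset":[0.26,0,0.58],"turn":[0,0,0]},{"offset":[0.2,0,0.6],"turn":[0,0,0]},{"offset":[0.18,0,0.6],"turn":[0,0,0]}]'

```text
clock: 18.55
eef_pos: [476.8, 133.5, 87.7]
tool_rot: [-180.0, -0.0, 103.3]
force: [-1.6, -1.8, 6.8]
grip_width: -0.0
```

Emit:
drive_tool --deltas '[{"offset":[0.16,0,0.61],"turn":[0,0,0]},{"offset":[0.14,0,0.62],"turn":[0,0,0]},{"offset":[0.11,0,0.62],"turn":[0,0,0]},{"offset":[0.08,0,0.63],"turn":[0,0,0]},{"offset":[0.04,0,0.63],"turn":[0,0,0]},{"offset":[0,0,0.4],"turn":[0,0,0]},{"offset":[0,0,0.3],"turn":[0,0,0]},{"offset":[0,0,0.2],"turn":[0,0,0]}]'

```text
clock: 19.55
eef_pos: [475.6, 139.3, 49.3]
tool_rot: [-179.9, -0.0, 103.3]
force: [-7.0, -2.1, 22.1]
grip_width: -0.0
```

Emit:
drive_tool --deltas '[{"offset":[0,0,0],"turn":[0,0,0]},{"offset":[0,0,0],"turn":[0,0,0]},{"offset":[0,0,0],"turn":[0,0,0]},{"offset":[0,0,0],"turn":[0,0,0]},{"offset":[0,0,0],"turn":[0,0,0]},{"offset":[0,0,0],"turn":[0,0,0]},{"offset":[0,0,0],"turn":[0,0,0]},{"offset":[0,0,0],"turn":[0,0,0]}]'

```text
clock: 20.55
eef_pos: [475.6, 139.3, 49.7]
tool_rot: [-180.0, -0.0, 103.3]
force: [-6.6, -2.0, 16.3]
grip_width: -0.1
```

Emit:
drive_tool --deltas '[{"offset":[0,0,0.1],"turn":[0,0,0]},{"offset":[0,0,0],"turn":[0,0,0]},{"offset":[0,0,0],"turn":[0,0,0]},{"offset":[0,0,0],"turn":[0,0,0]},{"offset":[0,0,0],"turn":[0,0,0]},{"offset":[0,0,0],"turn":[0,0,0]},{"offset":[0,0,0],"turn":[0,0,0]},{"offset":[0,0,0],"turn":[0,0,0]}]'

```text
clock: 21.55
eef_pos: [475.6, 139.4, 49.3]
tool_rot: [-179.9, -0.0, 103.3]
force: [-7.3, -1.8, 21.6]
grip_width: -0.4
```

Run:
```python
from h import *
C={n:grab(n,n+"12") for n in ["side","scene"]}
s=readout.state();print(s["clock"],s["eef_pos"],s["force"])
crop("side12",250,120,450,270,4,"d12a")
crop("scene12",110,50,310,250,3,"s12b")
crop("scene12",240,170,390,282,5,"s12a")
```

```text
21.65 [475.6257568  139.34594809  49.2931663 ] [-7.03499112 -1.71886316 20.944654  ]
```

View pics/d12a.png

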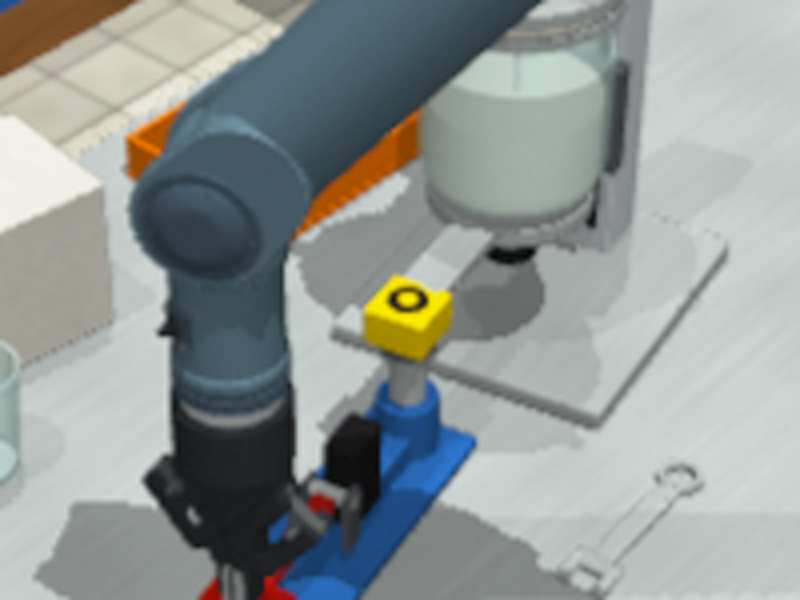

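View pics/s12a.png

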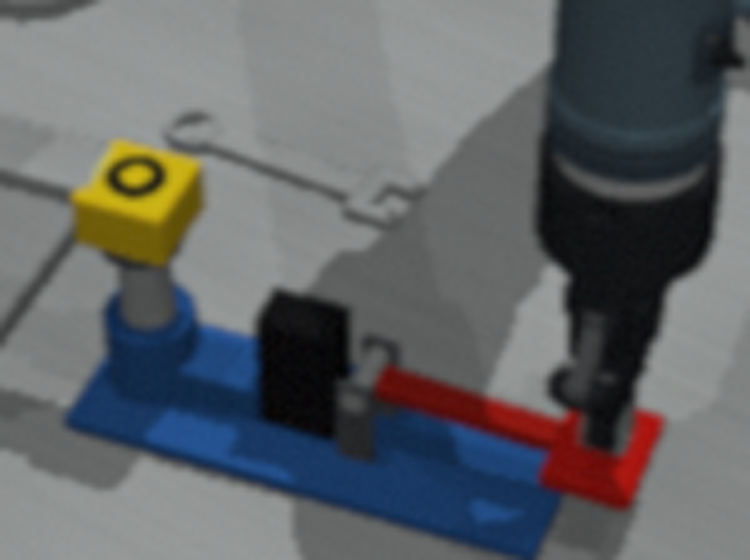

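View pics/s12b.png

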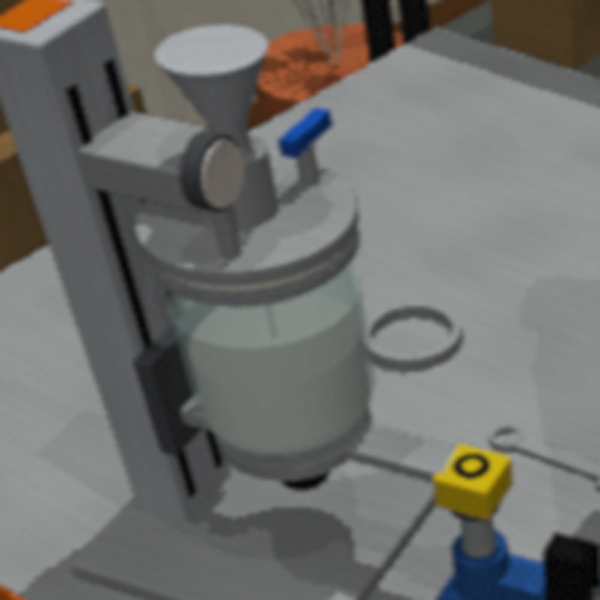

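View pics/scene12.png

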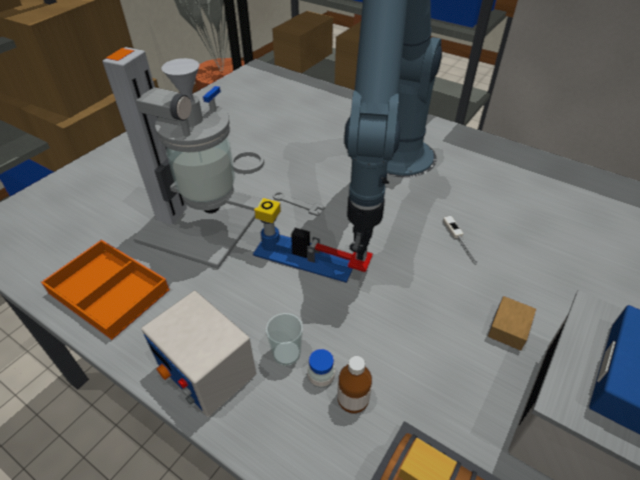

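The vessel flange is up against the lid. The pad is on the saddle, the handle is fully down under about 21 N, and nothing else on the bench has moved.

```bash
python3 -c "
from cell import order,readout
print(order.finish_job()); s=readout.state(); print(s['clock'],s['eef_pos'],s['force'])"
```

```text
the job is handed in; nothing more can be done
None
the job is handed in; nothing more can be done
```

The job is handed in at about 21.7 s, with the red handle held fully down and the vessel raised to its lid on the jack alone.

**What I did**
- I carried the jack by its black grip, turned it in line with the pad, slid it in under the pad from the open side and set it on the bench.
- I pumped the handle fully down with the closed fingertips and let it come all the way back up. The pictures then showed the handle and pad back where they started. I pushed it fully down again and kept it there.

**Last checks**
- **Centring:** the wrist camera put the saddle within about 0.2 mm of the mark sideways and 1–2 mm short of it along the jack.
- **Camera disagreement:** the scene and side cameras differed by up to about 8 mm on the jack's absolute position. I averaged them and also used the tool pose and the wrist view.
- **Handle:** it was on its stop at hand-in. The fingertips stood 49.3 mm above the bench with about 21 N upward force on the tool; holding it down takes only 6–10 N.
- **Vessel and bench:** the flange was against the lid and the pad was on the saddle. I saw no shift of the jack during pumping, and the other things on the bench looked undisturbed.
- **Not checked:** no state could be read after hand-in.

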